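Spread the heaped camera batteries over the tray

ROBOT

A 7-joint arm with a two-finger parallel gripper is mounted at the origin on the work surface. World frame = base frame: x ahead of the robot, y to its left, z up, the work surface at z = 0. Lengths are in m, angles in rad, forces in N, time in s.
With the tool pointing down it reaches from about 0.4 to 0.85 m from the base axis. Payload 4.5 kg.
Tool frame: the origin (TCP) lies at the very end of the fingers, on their centre line; the grasp point (between the pads) lies 19 mm behind it (r.hold_point_z is the distance from the TCP to the grasp point, in m); x points along the fingers, y is the direction in which the jaws open and shut, and the axes are right-handed (so a half turn about x gives the same grasp; the last joint's range is limited). The gripper opens to 88 mm and grips with 3 to 60 N. Pads are 18 mm wide; open, the fingers measure 123 mm over their backs; the gripper's body (75 mm by 187 mm) begins 45 mm behind the grasp point.
Start: joints at [-1.295, 0.689, -0.195, 1.565, 0.157, 0.902, -0.215], TCP at [0.15, 0.607, 0.239] pointing down, gripper open.
Joint ranges: [-3.01, 3.01], [-0.46, 2.08], [-1.47, 1.51], [0.13, 2.56], [-1, 4.14], [0.04, 2.09], [-2.66, 2.66]. Speed limits (rad/s): [2.57, 2.57, 3.14, 3.14, 3.14, 3.14, 3.14].

INTERFACE

Orientations are given as a unit quaternion [x, y, z, w].
In Python, from workcell import r gives the robot as it stands. The module is installed in compiled form; this text tells all that it offers.
- The arm moves only by the tool servo_tool, never from a script. Its argument "motion" is a list that holds one entry, the list of rows, each a list of 6 numbers: the shift along the tool's x, y, z as a fraction of full scale, then the turn, a rotation vector about the tool's x, y, z as a fraction of full scale. In form: [[[dx, dy, dz, rx, ry, rz], ...]]. A call has exactly 8 rows; each row shifts and turns the commanded pose from where the row before left it, along the tool's axes as they then stand; what a row does not reach is not made up. Full scale, the value 1, is 6 cm for a shift and 0.1 rad for a turn. A row lasts 1/8 s, in which the tool goes at most 62.5 mm and 10.7 degrees, less where a joint would pass 70% of its speed; a pose out of reach is approached as far as the arm can. A call with a number of a shift or a turn outside -1 to 1 is refused whole. A call with a gripper value outside its range is refused whole. "gripper" is the closure, from -1 (fully open) to 1 (shut), set as the call begins (left out, the last holds). The fingers move at their own pace and stop on an object; "force" is the grip in N (left out, the last holds). Time passes only in rows, so rows that do not move let the fingers close, or fill a call up. It gives the time, the measured TCP pose, the force and the opening at its end, in the units of the state.
- r.observe(): the state, without advancing time (a new reading comes with each control period).
- r.camera(name): name is "scene" or "top" or "wrist"; returns (picture, depth): 420x560x3 uint8, red, green, blue; 420x560 float32, m along the optical axis (not along the pixel's ray), 0 where there is no reading.
- r.camera_model(name): a dict with "K" (3x3 intrinsics, pixels), "world_from_camera" (4x4, takes a point from camera to world coordinates); the wrist camera has in their place "mount" (4x4, takes a point from camera to tool coordinates, whose origin is the TCP and whose axes are the tool frame's). Camera axes: x right, y down, z forward; pixel columns grow to the right and rows downward; lengths in m; the calibration is good to about 2 mm. A picture is of the moment at which its call begins: read the wrist's pose just before it. camera_model takes no time and is no camera call.
- r.hand_in(): hands the job in, once; it reports no verdict.
Trained networks look in the newest picture that a camera, given by its name, has taken for a name from the list of things; names that differ only in an ending like _2 or _b are one class to them, and where a whole thing is asked for, a point or a joint stands for the part that bears it (a point fixed in the world has none). Each returns a list of dicts, best first, with "score" (0 to 1); they miss things now and then, are a little off and sometimes report something else, mostly with a low value. They report only what shows in the picture. A call takes as long as a camera call. They do not tell look-alikes from the thing itself.
- r.search_frame(camera, target): "point" ([column, row] in pixels, amid what is visible of it).
The state is a dict: "clock": time; "joints": joint angles; "joint_vel": joint speeds; "joint_efforts": joint torques, N m; "ee_pos": TCP position; "eef_rot": TCP orientation; "force": force on the tool from outside, world axes, zero at the start; "moment": the same for the moment, N m; "grip_width": finger opening in m.
Only numpy, scipy, OpenCV 4.12 (cv2) and the standard library are available. Lean on these libraries where they do the work, as an engineer would, in place of code of your own. Each camera call takes 0.05 s, during which the arm holds its last target. There are 200 camera calls.

TASK

The three orange-labelled camera batteries lie heaped on one felt pad of the wooden tray. Spread them into one even layer: one battery resting wholly on each of the three green felt pads, flat with its label up and with at least a finger's width of clear space to the next. The green-labelled ones are no part of this. Set each one down; do not drop or throw any.

Things in the scene. Friction and masses are not known exactly. Their poses are not given: they have to be found in the camera images.
- tray: Shallow pale wooden tray, fixed: outside 181 mm (x) by 406 mm (y, its length); walls 8 mm thick, rim 16 mm and inner floor 8 mm above the table. Origin: centre of its underside, z up. Three green felt pads flush with the floor, each 150 (x) by 107 mm (y), centred at x = 0, y = -115, 0 and +115 mm; the heap starts on any one. Tape and eraser lie by its +x wall, a green-labelled battery by its -x wall.
- battery_a_mid (a point): One of the two lower batteries of the heap: it rests on the tray floor. Camera battery: black block 46 x 46 mm, 30 mm high, 130 g, orange label on top. This point is its centre, 15 mm below the top; z points up out of the label, x and y are square to the sides.
- battery_b_mid (a point): The other lower battery: on the tray floor, 58 mm from battery_a along that one's +x axis and parallel to it, so that 12 mm lies between the two and their y faces are free. Camera battery: black block 46 x 46 mm, 30 mm high, 130 g, orange label on top. This point is its centre, 15 mm below the top; z points up out of the label, x and y are square to the sides.
- battery_c_mid (a point): The top battery: it lies flat across the two lower ones, bridging the gap between them, its sides turned a little from theirs. Camera battery: black block 46 x 46 mm, 30 mm high, 130 g, orange label on top. This point is its centre, 15 mm below the top; z points up out of the label, x and y are square to the sides.
There are look-alikes about, which are no part of the job. Leave any blue or pink look-alike of the part that bears battery_a_mid alone.

How it is judged:
By the outcome, as a careful person would: the job done as asked, in the order asked, and still so for the second after the job is handed in, with the robot touching nothing.
It also fails if it takes over 54 s, if anything falls off the work surface, if the arm or the gripper's body presses on something with over 40 N, if the wrist force passes 120 N, or if a joint passes its speed limit or range.

## Working session

There is one attempt and no reset: what is moved stays moved. The work goes in short steps, Python scripts to look and compute and a tool call to move; the robot and the scene stay as the last step left them, time stands still between calls to the robot, and variables do not carry over. Pictures are saved under pics/ and viewed, about 8 in all and at most 12, crops included, and the job is handed in when it is done.

Besides the shell and the picture viewer there is one more tool, called after "Request:" by a JSON object that holds its "op" and its "data". servo_tool: Moves the arm, as the interface text tells. Its arguments: {"type":"object","properties":{"motion":{"type":"array"},"gripper":{"type":"number"},"force":{"type":"number"}},"required":["motion"]}

```bash
mkdir -p pics; cat > h.py <<'E'
import numpy as np,cv2
from scipy.spatial.transform import Rotation as R
from workcell import r
def shot(n,f=None):
    s=r.observe(); im,d=r.camera(n); m=r.camera_model(n)
    if n=="wrist":
        T=np.eye(4);T[:3,:3]=R.from_quat(s["eef_rot"]).as_matrix();T[:3,3]=s["ee_pos"];W=T@np.array(m["mount"])
    else: W=np.array(m["world_from_camera"])
    K=np.array(m["K"]);v,u=np.mgrid[:d.shape[0],:d.shape[1]]
    P=np.stack([(u-K[0,2])/K[0,0]*d,(v-K[1,2])/K[1,1]*d,d],-1)@W[:3,:3].T+W[:3,3]
    P[d==0]=np.nan
    if f: cv2.imwrite("pics/"+f,im[:,:,::-1])
    return im,d,P
E
python3 - <<'E'
from h import *
s=r.observe();print(s); print(R.from_quat(s["eef_rot"]).as_matrix().round(3))
im,d,P=shot("top","top1.png")
for q in r.search_frame("top","battery_a_mid"):print(q)
shot("scene","scene1.png")
E
```

```text
{'clock': 0.0, 'joints': array([-1.29519097,  0.68999977, -0.19453967,  1.56632306,  0.15731458,
        0.90251809, -0.21510529]), 'joint_vel': array([-4.81107534e-04,  2.60122638e-04,  1.91826215e-05,  1.34362476e-03,
        2.56093230e-04,  1.25264936e-03, -1.08277649e-03]), 'joint_efforts': array([-2.92066952e-04, -5.27567768e+01, -1.26708515e+00, -1.53432083e+01,
       -5.26135869e-02,  6.43111693e-03,  1.65874617e-04]), 'ee_pos': array([0.14954785, 0.60619501, 0.23790644]), 'eef_rot': array([ 0.08459164,  0.70198242, -0.08590025,  0.70191601]), 'force': array([ 0.00542282,  0.02409238, -0.23915943]), 'moment': array([-0.03963909,  0.00990793,  0.01027844]), 'grip_width': 0.08807572028508082}
[[-0.     0.239  0.971]
 [-0.002  0.971 -0.239]
 [-1.    -0.002  0.   ]]
{'point': [216.1, 243.6], 'score': 0.84}
{'point': [392.2, 204.1], 'score': 0.62}
{'point': [251.9, 165.1], 'score': 0.6}
{'point': [175.1, 285.0], 'score': 0.59}
```

View pics/top1.png

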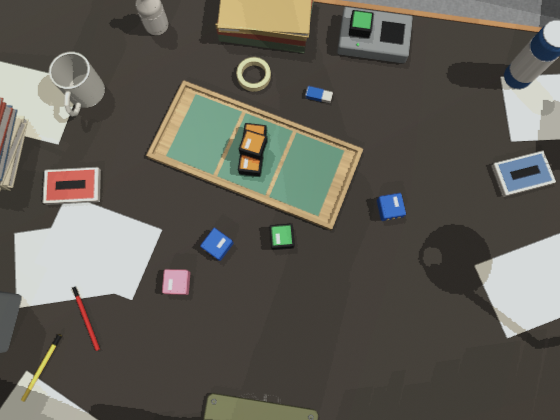

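View pics/scene1.png

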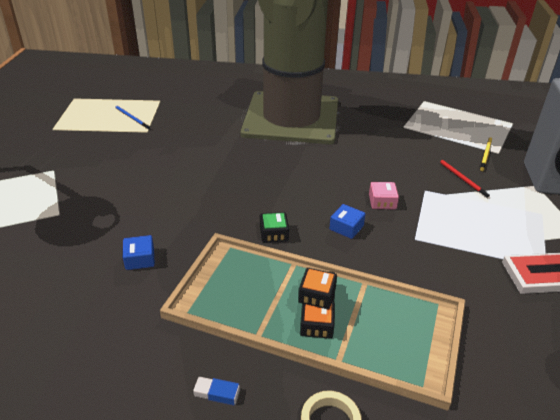

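The heap is on the tray's middle pad: top battery at about (252,145) in the top view, with lower ones at (254,132) and (250,165). The green battery at (282,236) and the blue and pink ones lie outside the tray. Next I'll measure the geometry.

```bash
python3 - <<'E'
from h import *
im,d,P=shot("top")
print(r.camera_model("top"))
hsv=cv2.cvtColor(im,cv2.COLOR_RGB2HSV)
roi=np.zeros(d.shape,bool);roi[80:225,145:365]=1
z=P[...,2]
# tray rim: z 12-20mm
# tray from wood/green
m=roi&(z>0.011)&(z<0.022)&(hsv[...,1]>60)&(hsv[...,2]>80)
xy=P[m][:,:2].astype(np.float32);rt=cv2.minAreaRect(xy*1000);print("tray",rt,m.sum())
g=roi&(hsv[...,0]>60)&(hsv[...,0]<95)&(hsv[...,1]>60)
n,lab,st,c=cv2.connectedComponentsWithStats(g.astype(np.uint8))
for i in range(1,n):
    if st[i,4]>300:print("pad",st[i,4],P[lab==i].mean(0).round(4),cv2.minAreaRect((P[lab==i][:,:2]*1000).astype(np.float32)))
o=roi&(hsv[...,0]>5)&(hsv[...,0]<16)&(hsv[...,1]>200)&(z>0.03)
n,lab,st,c=cv2.connectedComponentsWithStats(o.astype(np.uint8))
for i in range(1,n):
    if st[i,4]>20:print("or",st[i],np.median(P[lab==i],0).round(4),cv2.minAreaRect((P[lab==i][:,:2]*1000).astype(np.float32)))
top=roi&(z>0.06);print("top",top.sum(),np.median(z[top]),cv2.minAreaRect((P[top][:,:2]*1000).astype(np.float32)))
low=roi&(z>0.033)&(z<0.045);print("low",cv2.minAreaRect((P[low][:,:2]*1000).astype(np.float32)))
cv2.imwrite("pics/c.png",cv2.resize(im[85:225,150:365,::-1],None,fx=3.6,fy=3.6,interpolation=cv2.INTER_CUBIC))
E
```

```text
{'K': array([[508.71369681,   0.        , 281.24709118],
       [  0.        , 508.71369681, 204.33240996],
       [  0.        ,   0.        ,   1.        ]]), 'world_from_camera': array([[ 0.15056946, -0.96136581,  0.23044437,  0.24125043],
       [-0.98858989, -0.14744443,  0.03082484, -0.00830451],
       [ 0.00434379, -0.23245626, -0.97259715,  1.00523737],
       [ 0.        ,  0.        ,  0.        ,  1.        ]])}
tray ((621.875732421875, 82.85299682617188), (406.8683166503906, 275.9451904296875), 76.67684936523438) 3518
pad 3302 [nan nan nan] ((604.7958984375, 206.44921875), (104.30799102783203, 148.17349243164062), 76.36395263671875)
pad 2213 [nan nan nan] ((578.0364379882812, 94.26405334472656), (101.11832427978516, 148.87391662597656), 75.58358764648438)
pad 3498 [nan nan nan] ((551.034912109375, -18.083145141601562), (101.55830383300781, 148.55284118652344), 76.10779571533203)
top 538 0.06817678242728042 ((577.8812866210938, 95.46756744384766), (46.368797302246094, 46.48305130004883), 79.044921875)
low ((577.8175659179688, 95.40878295898438), (104.36534118652344, 51.65135192871094), 1.5816947221755981)
```

View pics/c.png

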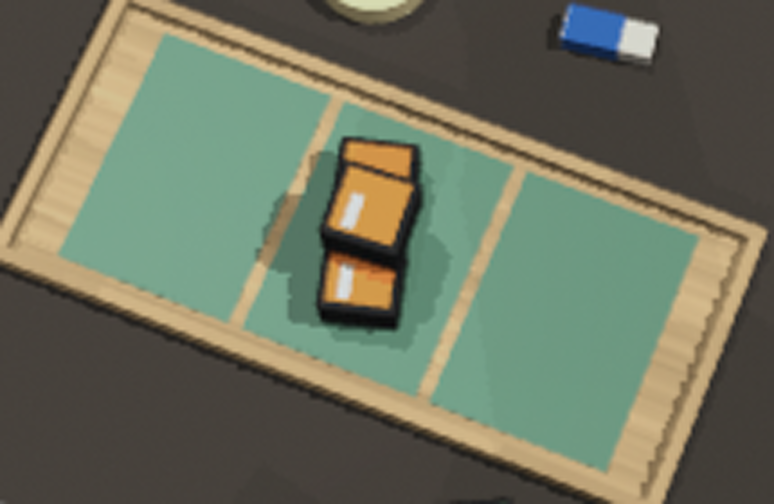

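Request:
{"op": "servo_tool", "data": {"motion": [[[0, -0.5, 0.65, 0, 0, 0], [0, -0.55, 0.75, 0, 0, 0], [0, -0.55, 0.75, 0, 0, 0], [0, -0.55, 0.75, 0, 0, 0], [0, -0.55, 0.75, 0, 0, 0], [0, -0.55, 0.75, 0, 0, 0], [0, -0.55, 0.75, 0, 0, 0], [0, -0.55, 0.75, 0, 0, 0]]], "gripper": -1, "force": 25}}

```text
clock: 1.2
ee_pos: [0.4319, 0.2673, 0.2388]
eef_rot: [0.085, 0.702, -0.085, 0.702]
force: [0.7, -0.1, 1.0]
grip_width: 0.088
```

Request:
{"op": "servo_tool", "data": {"motion": [[[0, -0.55, 0.76, 0, 0, 0], [0, -0.55, 0.76, 0, 0, 0], [0, -0.55, 0.76, 0, 0, 0], [0, -0.55, 0.76, -0.25, 0, 0], [0.4, 0, 0, -0.25, 0, 0], [0.5, 0, 0, 0, 0, 0], [0, 0, 0, 0, 0, 0], [0, 0, 0, 0, 0, 0]]]}}

```text
clock: 2.2
ee_pos: [0.5768, 0.0972, 0.1855]
eef_rot: [0.068, 0.704, -0.067, 0.704]
force: [-0.5, -0.0, -0.4]
grip_width: 0.0887
```

```bash
cat > m.py <<'E'
from h import *
import sys
zmin,zmax=map(float,sys.argv[1:3])
s=r.observe();im,d,P=shot("wrist",sys.argv[3])
M=R.from_quat(s["eef_rot"]).as_matrix();print(s["ee_pos"].round(4),"yaw y",np.degrees(np.arctan2(M[1,1],M[0,1])).round(2),"tilt",M[2].round(3))
z=P[...,2];m=(z>zmin)&(z<zmax)
n,lab,st,c=cv2.connectedComponentsWithStats(m.astype(np.uint8))
for i in range(1,n):
    if st[i,4]>500:
        q=P[lab==i];print(st[i],np.median(q[:,2]).round(4),cv2.minAreaRect((q[:,:2]*1000).astype(np.float32)))
E
python3 m.py 0.058 0.08 w1.png
```

```text
[0.5768 0.0972 0.1855] yaw y 79.03 tilt [-1.     0.001  0.001]
[ 250  173   54   54 2712] 0.0692 ((576.83935546875, 95.59217071533203), (46.10585021972656, 46.09166717529297), 80.78163146972656)
```

View pics/w1.png

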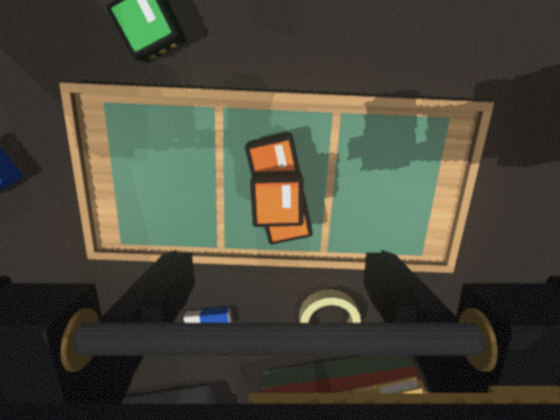

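The wrist view shows the top battery centred under the gripper at (277,200), with nothing in the finger paths.

Request:
{"op": "servo_tool", "data": {"motion": [[[0.4, -0.03, 0, -0.15, 0, 0], [0.6, 0, 0, 0, 0, 0], [0.6, 0, 0, 0, 0, 0], [0.5, 0, 0, 0, 0, 0], [0.25, 0, 0, 0, 0, 0], [0, 0, 0, 0, 0, 0], [0, 0, 0, 0, 0, 0], [0, 0, 0, 0, 0, 0]]]}}

```text
clock: 3.25
ee_pos: [0.5769, 0.0953, 0.0449]
eef_rot: [0.063, 0.704, -0.062, 0.705]
force: [0.9, -0.3, -1.2]
grip_width: 0.0878
```

Request:
{"op": "servo_tool", "data": {"motion": [[[0, 0, 0, 0, 0, 0], [0, 0, 0, 0, 0, 0], [0, 0, 0, 0, 0, 0], [0, 0, 0, 0, 0, 0], [0, 0, 0, 0, 0, 0], [0, 0, 0, 0, 0, 0], [0, 0, 0, 0, 0, 0], [0, 0, 0, 0, 0, 0]]], "gripper": 1, "force": 25}}

```text
clock: 4.25
ee_pos: [0.576, 0.0952, 0.0437]
eef_rot: [0.062, 0.704, -0.062, 0.704]
force: [-0.1, -0.7, -0.1]
grip_width: 0.0453
```

Request:
{"op": "servo_tool", "data": {"motion": [[[-0.3, 0, 0, 0, 0, 0], [-0.4, 0, 0, 0, 0, 0], [0, 0.45, 0.04, 0, 0, 0], [0, 0.5, 0.04, 0, 0, 0], [0, 0.5, 0.04, 0, 0, 0], [0, 0.45, 0.03, 0, 0, 0], [0, 0, 0, 0.6, 0, 0], [0, 0, 0, 0, 0, 0]]]}}

```text
clock: 5.25
ee_pos: [0.6049, 0.2058, 0.0866]
eef_rot: [0.083, 0.702, -0.083, 0.702]
force: [-0.2, 0.3, -0.9]
grip_width: 0.046
```

Request:
{"op": "servo_tool", "data": {"motion": [[[0.3, 0, 0, 0, 0, 0], [0.3, 0, 0, 0, 0, 0], [0.3, 0, 0, 0, 0, 0], [0.15, 0, 0, 0, 0, 0], [0.05, 0, 0, 0, 0, 0], [0, 0, 0, 0, 0, 0], [0, 0, 0, 0, 0, 0], [0, 0, 0, 0, 0, 0]]]}}

```text
clock: 6.25
ee_pos: [0.6053, 0.2059, 0.0203]
eef_rot: [0.084, 0.702, -0.083, 0.702]
force: [0.0, 0.2, -1.4]
grip_width: 0.0457
```

Request:
{"op": "servo_tool", "data": {"motion": [[[0.03, 0, 0, 0, 0, 0], [0.03, 0, 0, 0, 0, 0], [0.02, 0, 0, 0, 0, 0], [0.015, 0, 0, 0, 0, 0], [0.01, 0, 0, 0, 0, 0], [0, 0, 0, 0, 0, 0], [0, 0, 0, 0, 0, 0], [0, 0, 0, 0, 0, 0]]]}}

```text
clock: 7.25
ee_pos: [0.6048, 0.2057, 0.0137]
eef_rot: [0.084, 0.702, -0.084, 0.702]
force: [-2.5, -1.3, 5.1]
grip_width: 0.0457
```

Request:
{"op": "servo_tool", "data": {"motion": [[[0, 0, 0, 0, 0, 0], [0, 0, 0, 0, 0, 0], [0, 0, 0, 0, 0, 0], [0, 0, 0, 0, 0, 0], [-0.3, 0, 0, 0, 0, 0], [-0.9, 0, 0, 0, 0, 0], [-0.9, 0, 0, 0, 0, 0], [-0.3, 0, 0, 0, 0, 0]]], "gripper": -1}}

```text
clock: 8.25
ee_pos: [0.607, 0.2066, 0.1623]
eef_rot: [0.085, 0.7, -0.082, 0.704]
force: [-0.0, 0.6, 0.1]
grip_width: 0.0884
```

Request:
{"op": "servo_tool", "data": {"motion": [[[-0.5, 0, 0, 0, 0, 0], [0, -0.9, 0, 0, 0, 0], [0, -0.9, 0, 0, 0, 0], [0, 0, 0, -0.9, 0, 0], [0, 0, 0, -0.9, 0, 0], [0, 0, 0, -0.7, 0, 0], [0, 0, 0, 0, 0, 0], [0, 0, 0, 0, 0, 0]]]}}

```text
clock: 9.25
ee_pos: [0.5793, 0.1007, 0.1873]
eef_rot: [-0.004, 0.707, 0.004, 0.707]
force: [0.1, -0.1, -0.1]
grip_width: 0.0881
```

```bash
python3 m.py 0.03 0.05 w2.png
```

```text
[0.5793 0.1007 0.1873] yaw y 90.69 tilt [-1. -0. -0.]
[150   0  57  26 998] 0.0313 ((426.94683837890625, 15.426130294799805), (18.815996170043945, 46.381866455078125), 0.5849068760871887)
[ 251  134   50   50 2381] 0.0392 ((547.9552001953125, 97.20777893066406), (46.50962829589844, 45.66712188720703), 0.19743679463863373)
[ 354  191   58   52 2116] 0.0392 ((605.4254150390625, 204.66688537597656), (45.921295166015625, 46.329490661621094), 76.58260345458984)
[ 253  193   47   46 2055] 0.0392 ((605.5244140625, 98.72599792480469), (45.53575897216797, 45.486900329589844), 1.5575282573699951)
[ 212  381  161   16 1801] 0.0384 ((821.3486938476562, 119.90129089355469), (8.019835472106934, 189.8939971923828), 0.794840395450592)
[122 384  39  19 604] 0.0355 ((840.1310424804688, -65.93614196777344), (45.20911407470703, 28.116609573364258), 84.2589340209961)
```

View pics/w2.png

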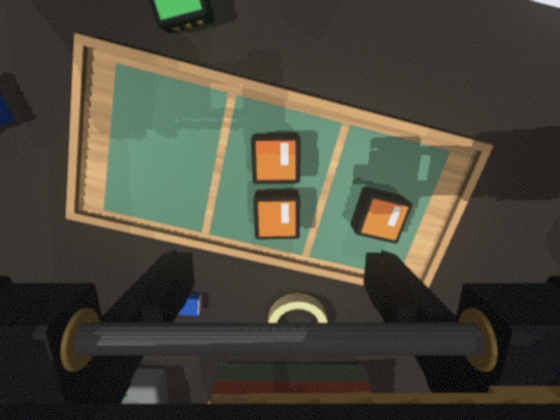

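The wrist view shows the set-down battery on its pad at (382,214) and the two lower ones at (276,160) and (277,215). I'll pick up the nearer one, at about (0.548, 0.097), next.

Request:
{"op": "servo_tool", "data": {"motion": [[[0, -0.05, -0.52, -0.14, 0, 0], [0.5, 0, 0, 0, 0, 0], [0.7, 0, 0, 0, 0, 0], [0.7, 0, 0, 0, 0, 0], [0.6, 0, 0, 0, 0, 0], [0.3, 0, 0, 0, 0, 0], [0.07, 0, 0, 0, 0, 0], [0, 0, 0, 0, 0, 0]]]}}

```text
clock: 10.3
ee_pos: [0.549, 0.0975, 0.0159]
eef_rot: [-0.009, 0.707, 0.01, 0.707]
force: [0.3, -0.3, 0.7]
grip_width: 0.0878
```

Request:
{"op": "servo_tool", "data": {"motion": [[[0, 0, 0, 0, 0, 0], [0, 0, 0, 0, 0, 0], [0, 0, 0, 0, 0, 0], [0, 0, 0, 0, 0, 0], [0, 0, 0, 0, 0, 0], [0, 0, 0, 0, 0, 0], [0, 0, 0, 0, 0, 0], [0, 0, 0, 0, 0, 0]]], "gripper": 1, "force": 25}}

```text
clock: 11.3
ee_pos: [0.5485, 0.0974, 0.0153]
eef_rot: [-0.01, 0.707, 0.01, 0.707]
force: [-1.6, 0.3, 3.0]
grip_width: 0.0461
```

Request:
{"op": "servo_tool", "data": {"motion": [[[-0.4, 0, 0, 0, 0, 0], [-0.43, 0, 0, 0, 0, 0], [0, -0.64, 0, 0, 0, 0], [0, -0.64, 0, 0, 0, 0], [0, -0.64, 0, 0, 0, 0], [0, 0, 0, 0.85, 0, 0], [0, 0, 0, 0.9, 0, 0], [0, 0, 0, 0.85, 0, 0]]]}}

```text
clock: 12.3
ee_pos: [0.5511, -0.018, 0.0645]
eef_rot: [0.083, 0.703, -0.083, 0.702]
force: [1.1, -0.2, -1.8]
grip_width: 0.0453
```

Request:
{"op": "servo_tool", "data": {"motion": [[[0, 0, 0, 0, 0, 0], [0.25, 0, 0, 0, 0, 0], [0.25, 0, 0, 0, 0, 0], [0.15, 0, 0, 0, 0, 0], [0.08, 0, 0, 0, 0, 0], [0, 0, 0, 0, 0, 0], [0, 0, 0, 0, 0, 0], [0, 0, 0, 0, 0, 0]]]}}

```text
clock: 13.3
ee_pos: [0.5519, -0.0178, 0.0216]
eef_rot: [0.082, 0.702, -0.082, 0.703]
force: [0.4, 0.6, -1.0]
grip_width: 0.0457
```

Request:
{"op": "servo_tool", "data": {"motion": [[[0.03, 0, 0, 0, 0, 0], [0.03, 0, 0, 0, 0, 0], [0.02, 0, 0, 0, 0, 0], [0.015, 0, 0, 0, 0, 0], [0.01, 0, 0, 0, 0, 0], [0, 0, 0, 0, 0, 0], [0, 0, 0, 0, 0, 0], [0, 0, 0, 0, 0, 0]]]}}

```text
clock: 14.3
ee_pos: [0.5515, -0.0178, 0.0153]
eef_rot: [0.082, 0.702, -0.082, 0.702]
force: [-1.0, 0.9, 5.6]
grip_width: 0.0456
```

Request:
{"op": "servo_tool", "data": {"motion": [[[0, 0, 0, 0, 0, 0], [0, 0, 0, 0, 0, 0], [0, 0, 0, 0, 0, 0], [0, 0, 0, 0, 0, 0], [-0.3, 0, 0, 0, 0, 0], [-0.9, 0, 0, 0, 0, 0], [-0.9, 0, 0, 0, 0, 0], [-0.3, 0, 0, 0, 0, 0]]], "gripper": -1}}

```text
clock: 15.3
ee_pos: [0.5533, -0.0178, 0.1634]
eef_rot: [0.083, 0.7, -0.082, 0.705]
force: [0.3, 0.7, -1.5]
grip_width: 0.088
```

Request:
{"op": "servo_tool", "data": {"motion": [[[-0.5, 0, 0, 0, 0, 0], [-0.5, 0.9, 0, 0, 0, 0], [0, 0.9, 0, 0, 0, 0], [0, 0, 0, 0, 0, 0], [0, 0, 0, 0, 0, 0], [0, 0, 0, 0, 0, 0], [0, 0, 0, 0, 0, 0], [0, 0, 0, 0, 0, 0]]]}}

```text
clock: 16.3
ee_pos: [0.5764, 0.0865, 0.2189]
eef_rot: [0.082, 0.702, -0.083, 0.702]
force: [-0.3, -0.2, -0.0]
grip_width: 0.088
```

```bash
python3 m.py 0.03 0.05 w3.png
```

```text
[0.5764 0.0865 0.2189] yaw y 76.6 tilt [-1. -0. -0.]
[ 130    0   65   66 2288] 0.0314 ((410.6048278808594, 13.45216178894043), (45.31980514526367, 45.015254974365234), 13.520564079284668)
[   0  148   38   54 1175] 0.0313 ((502.4917297363281, -192.927734375), (44.86965560913086, 44.90867233276367), 18.034954071044922)
[ 155  161   48   43 1895] 0.0391 ((550.569091796875, -17.416236877441406), (46.338043212890625, 45.21718215942383), 76.55638885498047)
[ 369  162   49   43 1900] 0.0392 ((604.7481689453125, 204.92164611816406), (45.86835479736328, 45.0037956237793), 77.42366027832031)
[ 272  181   49   49 1730] 0.0392 ((605.5324096679688, 99.011962890625), (45.70589065551758, 46.043636322021484), 1.8266454935073853)
[ 277  355  122   26 1240] 0.0413 ((822.5195922851562, 102.7125015258789), (5.840000629425049, 154.7665252685547), 1.0420465469360352)
[ 125  382  111   21 1308] 0.0352 ((830.3915405273438, -114.11174011230469), (151.48667907714844, 37.162208557128906), 75.65006256103516)
```

View pics/w3.png

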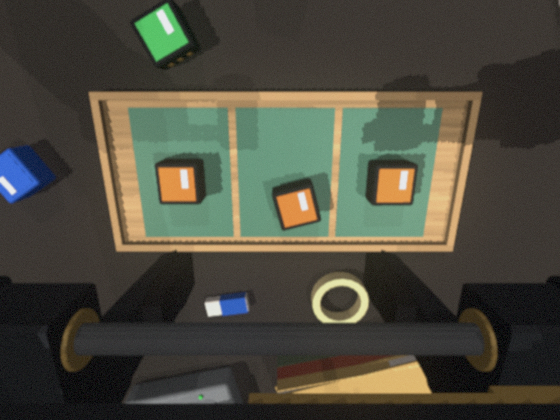

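All three are flat with labels up, one per pad, at (180,183), (297,205) and (392,184). Each is inside its pad's edges, and the gripper is clear.

```bash
python3 -c "
from workcell import r
print(r.hand_in())"
```

```text
the job is handed in; nothing more can be done
None
```

The three orange-labelled batteries now lie one on each green pad, and I handed the job in at about 16 s of the 54 s allowed. I moved the top battery to the +y pad and the nearer lower one to the −y pad. The other lower one stayed where it was on the middle pad. I lowered both moved batteries until they touched the floor (about 5 N) before releasing them.

In the last wrist view:
- **Position:** the batteries were centred at (0.605, 0.205), (0.606, 0.099) and (0.551, −0.017). All three tops were at the same height, about 39 mm, and each battery was wholly on its pad with its label up.
- **Clear space:** the smallest gap was about 5 to 6 cm.
- **Middle battery:** it sits about 28 mm off its pad's centre and turned about 15° to the tray, because it did not need moving.
- **Other items:** I touched no look-alikes, and the gripper was open and clear above the tray.

No check failed or disagreed.

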